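# Find the hidden release notch of a slide-box dock and press it

### The job

The blue slide box is locked shut in its dock; the release is hidden somewhere along the dock's raised black edge. Touch the top of the edge at its blue-dot end with a fingertip, feel along the edge from there to find the notch, and press the key inside the notch fully down so that the lid pops ajar. Do not touch the slide box itself or disturb the things standing around, pick nothing up, and take the hand away at the end.

Things in the scene. Friction and masses are not known exactly. Their poses are not given: they have to be found in the camera images.
- dock: Dock fixed to the bench. Origin on the bench under the middle of its raised black edge; z up, y along the edge, +x from the edge to the slide box. Grey base plate 4 mm thick (x -24 to 136, y -138 to 138 mm). Black edge: straight bar, x -20 to 20, y -135 to 135 mm, flat rigid top at z = 30 mm (middle part 0.3 mm lower). A 16 mm gap separates it from the slide box
- edge_dot (a point): Centre of the blue dot, 10 mm across, on top of the black edge's +y end: x = 0, y = 122, z = 30 mm of the dock. The top from there to y = 58 mm is always solid
- edge_mid (a point): Middle of the top of the edge. The one notch, 46 mm long in y, is centred within 35 mm of here along y, elsewhere in each start; its place is not given. It is cut over x -16 to 20 mm of the dock: a 4 mm skirt of full height closes the -x side, the +x side is open. Its floor is the black release key, 6 mm below the edge's top
- release_key (a joint): The key that is the notch's floor, 34 x 44 mm: slides straight down, 0 = up (top at z = 24 mm), 0.008 m = fully down (top at z = 16 mm). Gives way at about 4 to 7 N and stays where it is pushed. It moves the lid
- slide_box_lid (a joint): Lid of the slide box, rad: 0 = shut, rises to 0.18 as the key goes fully down and then stays ajar
- slide_box: Dark blue slide box, 97 x 186 x 36 mm, fixed in the dock with its long side along the edge. Origin: centre of its underside, at x = 82 mm, y = 0, z = 4 mm of the dock; shut top at z = 40 mm. Its lid is hinged on the far (+x) side; ajar, its near rim stands about 55 mm above the bench
- specimen_jar: Loose specimen jar with white lid, 53 mm wide, 62 mm high, stands beside the +y end of the dock. Origin: centre of its underside. Leave alone
- saline_dropper: Loose white dropper bottle with red cap, 30 mm wide, 50 mm high, stands beside the -y end of the dock. Origin: centre of its underside. Leave alone
- marker: Loose grey marker pen with black cap, 125 x 12 x 14 mm, lies on the bench in front of the edge, roughly parallel to it and 60 to 75 mm from its centre line; its length is its own x axis. Origin: centre of its underside. Leave alone
There are look-alikes about, which are no part of the job. Of the things like the slide_box, leave any that is red; of the rest the larger one is meant.

How it is judged:
By the outcome, as a careful person would: the job done as asked, in the order asked, and still so for the second after the job is handed in, with the robot touching nothing.
It also fails if it takes over 64 s, if anything falls off the work surface, if the arm or the gripper's body presses on something with over 40 N, if the wrist force passes 120 N, or if a joint passes its speed limit or range.

### The arm

A 6-joint arm with a two-finger parallel gripper is mounted at the origin on the work surface; the furniture and walls round the work are solid. World frame = base frame: x ahead of the robot, y to its left, z up, the work surface at z = 0. Lengths are in m, angles in rad, forces in N, time in s.
With the tool pointing down it reaches from about 0.3 to 0.875 m from the base axis. Payload 6.4 kg.
Tool frame: the origin (TCP) lies between the finger pads; the fingertips stand 25 mm ahead of it and the grasp point (between the pads) lies 6 mm ahead of it; z points along the fingers, y is the line along which they close (so a half turn about z gives the same grasp; the last joint's range is limited). The gripper opens to 85 mm and grips with 20 to 120 N. Pads are 22 mm wide; open, the fingers measure 114 mm over their backs; the gripper's body (76 mm by 85 mm) begins 54 mm behind the grasp point. The pads swing forward as they close: fully open they stand 13 mm farther back than shut.
Start: joints at [1.09, 0.181, 1.607, -0, 1.354, -0.206], TCP at [0.156, 0.553, 0.256] pointing down, gripper open.
Joint ranges: [-2.99, 2.99], [-0.89, 2.07], [0.3, 2.58], [-1.14, 4.28], [0, 2.63], [-3.12, 3.12]. Speed limits (rad/s): [2.57, 2.57, 3.01, 3.14, 3.14, 3.14].

### API

Orientations are given as a unit quaternion [w, x, y, z].
In Python, from bench import ctrl gives the robot as it stands.
- The arm moves only by the tool servo_tool, never from a script. Its argument "series" is text: rows parted by semicolons, each of 7 numbers parted by spaces: the gripper command: -1 is fully open, 1 is shut, values between are in proportion, then the shift along the tool's x, y, z in m, then the turn, a rotation vector about the tool's x, y, z in degrees. A call has 1 to 12 rows; each row is the pose to reach, as a shift and turn from the pose commanded when the call began, along the tool's axes at that moment; what a row does not reach only later rows make up. A row lasts 1/12 s, in which the tool goes at most 41.7 mm and 7.16 degrees, less where a joint would pass 70% of its speed; a pose out of reach is approached as far as the arm can. A call with a gripper value outside its range is refused whole. The fingers move at their own pace and stop on an object; the grip force is fixed at half the most. Time passes only in rows, so rows that repeat a pose let the fingers close. It gives the time, the measured TCP pose, the force, the opening and the grip force at its end, in the units of the state.
- ctrl.get_obs(): the state, without advancing time (a new reading comes with each control period).
- ctrl.camera(name): name is "side" or "top" or "wrist"; returns a dict with "img" (480x640x3 uint8, red, green, blue), "z_map" (480x640 float32, m along the optical axis (not along the pixel's ray), 0 where there is no reading), "fovy" (degrees; the focal length in pixels is half the picture's height over the tangent of half this angle, whatever the lens; pixels are square), "cx", "cy" (the principal point, pixels), "k1" (the pictures are not rectified: a ray, as slopes to the right and down, at radius r is drawn at 1 + k1 r^2 times it, then the intrinsics apply), "extrinsics" (4x4, takes a point from camera to world coordinates); the wrist camera has in their place "T_tool_cam" (4x4, takes a point from camera to tool coordinates, whose origin is the TCP and whose axes are the flange's). Camera axes: x right, y down, z forward; pixel columns grow to the right and rows downward; lengths in m; the calibration is good to about 2 mm. A picture is of the moment at which its call begins: read the wrist's pose just before it.
- ctrl.hand_in(): hands the job in; it is judged then, once.
The state is a dict: "time_s": time; "q": joint angles; "dq": joint speeds; "joint_efforts": joint torques, N m; "eef_pos": TCP position; "eef_rot": TCP orientation; "wrist_force": force on the tool from outside, world axes, zero at the start; "torque": the same for the moment, N m; "opening": opening from 0.0 (shut) to 1.0 (fully open); "grasp_force": force on a finger pad.
Only numpy, scipy, OpenCV 4.12 (cv2) and the standard library are available. Lean on these libraries where they do the work, as an engineer would, in place of code of your own. Each camera call takes 0.05 s, during which the arm holds its last target. There are 200 camera calls.

## Working session

There is one attempt and no reset: what is moved stays moved. The work goes in short steps, Python scripts to look and compute and a tool call to move; the robot and the scene stay as the last step left them, time stands still between calls to the robot, and variables do not carry over. Pictures are saved under pics/ and viewed, at most 10 in all, crops included, and the job is handed in when it is done.

Besides the shell and the picture viewer there is one more tool, called after "Emit:" as a command line: name --argument value ..., lists and objects as JSON in quotes. servo_tool: Moves the arm, as the interface text tells. Its arguments: {"type":"object","properties":{"series":{"type":"string"}},"required":["series"]}

```bash
mkdir -p pics; cat > h.py <<'E'
import numpy as np, cv2
from bench import ctrl
def rays(c,uv):
    f=240/np.tan(np.radians(c["fovy"])/2); K=np.array([[f,0,c["cx"]],[0,f,c["cy"]],[0,0,1.]])
    p=cv2.undistortPoints(np.array(uv,float).reshape(-1,1,2),K,np.array([c["k1"],0,0,0.]))[:,0]
    return np.c_[p,np.ones(len(p))]
def toplane(c,uv,z,T=None):
    T=np.array(c["extrinsics"]) if T is None else T
    d=rays(c,uv)@T[:3,:3].T; o=T[:3,3]
    return o+d*((z-o[2])/d[:,2])[:,None]
def save(c,n): cv2.imwrite(n,c["img"][:,:,::-1])
E
python3 - <<'E'
from h import *
o=ctrl.get_obs(); print(o)
for n in("top","side"):
    c=ctrl.camera(n); save(c,f"pics/{n}.png"); np.savez(n+".npz",**c); print(n,c["fovy"],c["k1"],np.round(c["extrinsics"],3))
E
```

```text
{'time_s': 0.0, 'q': array([ 1.08974807e+00,  1.81514800e-01,  1.60798783e+00, -4.18604667e-05,
        1.35378037e+00, -2.06322922e-01]), 'dq': array([ 2.06599732e-03,  4.38409975e-04, -1.72073794e-03,  1.74701270e-03,
        5.63157226e-05, -1.35512558e-04]), 'joint_efforts': array([-4.46597214e-04, -4.44858134e+01, -3.51338947e+01, -8.55812368e-05,
        8.89572082e-03,  5.09565416e-05]), 'eef_pos': array([0.155761  , 0.55298661, 0.25540861]), 'eef_rot': array([-2.65548643e-04,  1.36926575e-01,  9.90580839e-01, -8.02632598e-04]), 'wrist_force': array([ 0.12052499, -0.00556484, -0.39664995]), 'torque': array([-0.00192238, -0.01927827, -0.00674216]), 'grasp_force': 0.0, 'opening': 0.998063545768774}
top 47.83599316916429 -0.13598611618264309 [[-0.002 -0.994  0.11   0.348]
 [-1.     0.005  0.021  0.01 ]
 [-0.021 -0.11  -0.994  1.189]
 [ 0.     0.     0.     1.   ]]
side 44.46574979409969 0.0502725959198064 [[ 0.964 -0.149  0.22   0.261]
 [-0.265 -0.495  0.828 -0.792]
 [-0.014 -0.856 -0.516  0.574]
 [ 0.     0.     0.     1.   ]]
```

View pics/top.png

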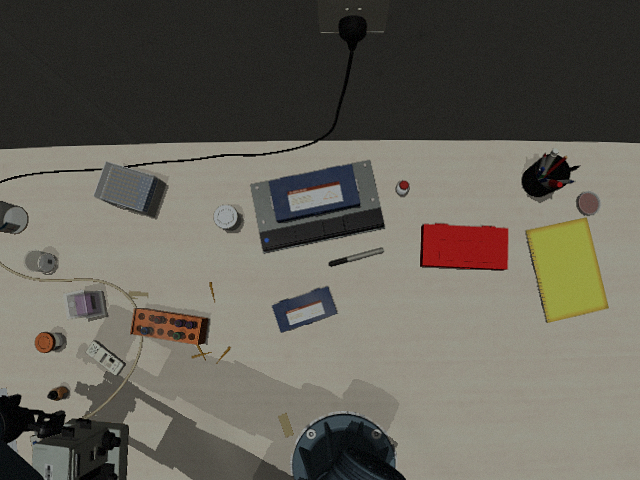

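View pics/side.png

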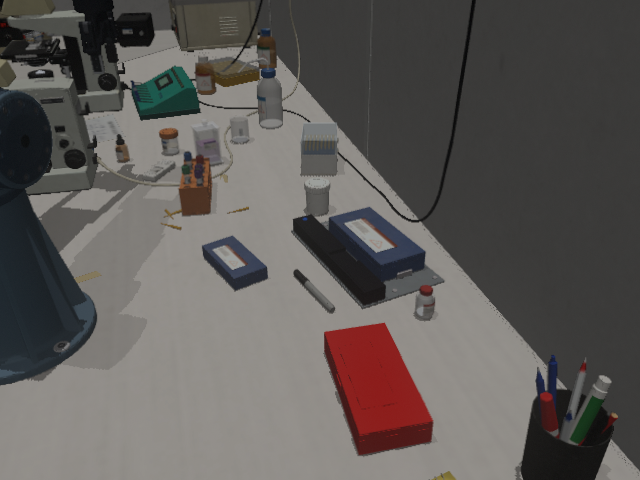

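The top view shows the dock with the black edge from about (262,245) to (384,220) and the blue dot near (266,240). The marker is at (356,257), the jar at (227,217) and the dropper at (402,187). The side view agrees.

```bash
python3 - <<'E'
from h import *
c=dict(np.load("top.npz")); im=c["img"].astype(int); 
s=im[150:270,235:400]; 
R,G,B=s[...,0],s[...,1],s[...,2]
dark=((s.max(2)<60)&(B-R<18)).astype(np.uint8)
n,l,st,ce=cv2.connectedComponentsWithStats(dark); i=1+st[1:,4].argmax(); print(st[1:],)
ys,xs=np.where(l==i); r=cv2.minAreaRect(np.c_[xs+235,ys+150].astype(np.float32)); print(r); bx=cv2.boxPoints(r); print(bx)
print(np.round(toplane(c,bx,.03),4))
bl=(B-R>40)&(B>90); n,l,st,ce=cv2.connectedComponentsWithStats(bl.astype(np.uint8)); print(st,ce+[235,150])
k=[j for j in range(1,n) if ce[j][1]+150>225]
for j in k: print("dot",toplane(c,[ce[j]+[235,150]],.03))
pl=[(250,183),(371,160),(384,227),(264,252)]
print("plate",np.round(toplane(c,pl,.004),4))
print("others",np.round(toplane(c,[(331,264),(383,250),(227,217),(402,187)],.01),4))
cv2.imwrite("pics/crop.png",cv2.resize(np.clip(s*3,0,255).astype(np.uint8)[:,:,::-1],None,fx=4.5,fy=4.5,interpolation=cv2.INTER_CUBIC))
E
```

```text
[[   0    0   55    7   96]
 [ 100   31    2    1    2]
 [ 104   31    1    1    1]
 [ 139   30    1    1    1]
 [  90   33    3    1    3]
 [  95   32    3    1    3]
 [  81   35    2    1    2]
 [  85   34    3    1    3]
 [  71   37    2    1    2]
 [  76   36    2    1    2]
 [  62   39    1    1    1]
 [  67   38    1    1    1]
 [  52   41    2    2    3]
 [  56   40    2    1    2]
 [ 161   41    1    1    1]
 [ 123   42    1    1    1]
 [  41   53   85   20  305]
 [  25   58  125   45 2474]
 [   0   63    8   17   63]
 [ 135   81    1    1    1]
 [ 140   80    1    1    1]
 [ 106   87    1    1    1]
 [ 101   88    2    1    2]
 [  67   95    1    1    1]
 [  63   96    1    1    1]
 [ 143  103    3    1    3]
 [ 147  102    1    1    1]
 [ 136  105    1    1    1]
 [ 139  104    1    1    1]
 [  94  107   26   10  104]
 [ 130  107    1    1    1]
 [ 132  106    2    1    2]
 [ 122  109    2    1    2]
 [ 125  108    2    1    2]]
((321.6635437011719, 229.86355590820312), (21.8055477142334, 123.78446960449219), 78.3814697265625)
[[258.8437  231.64894]
 [380.09186 206.7194 ]
 [384.4834  228.07817]
 [263.23523 253.0077 ]]
[[ 0.5039  0.1803  0.03  ]
 [ 0.5571 -0.0832  0.03  ]
 [ 0.5103 -0.092   0.03  ]
 [ 0.4573  0.1702  0.03  ]]
[[    0     0   165   120 19782]
 [   29    88     5     5    18]] [[317.04630472 209.47250025]
 [266.11111111 239.72222222]]
dot [[0.48618592 0.16422046 0.03      ]]
plate [[ 0.6179  0.2056  0.004 ]
 [ 0.6686 -0.0666  0.004 ]
 [ 0.5163 -0.0932  0.004 ]
 [ 0.462   0.1721  0.004 ]]
others [[ 0.4345  0.0241  0.01  ]
 [ 0.4647 -0.0898  0.01  ]
 [ 0.5399  0.255   0.01  ]
 [ 0.605  -0.1342  0.01  ]]
```

View pics/crop.png

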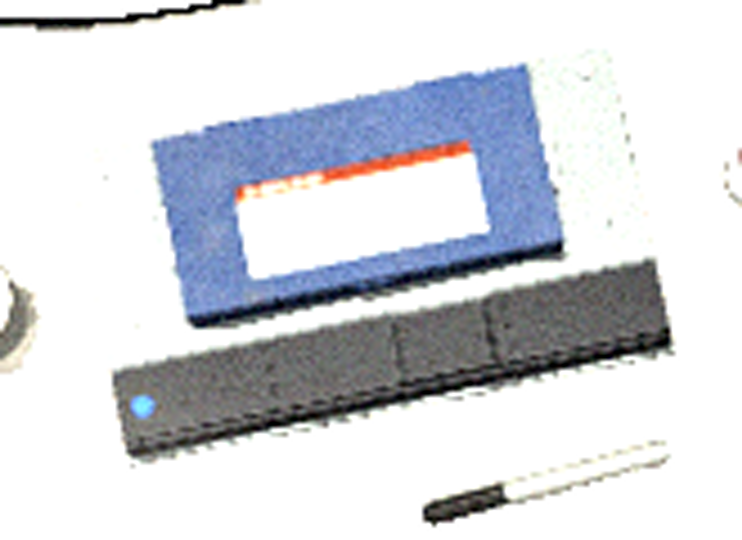

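The brightened crop shows the blue dot at crop (143,405), which is image (266,240). Two seams near crop x 397 and 493 hint that the notch is at dock y of about -30 mm. I'll still feel for it, starting from the dot. First I shut the gripper and hover over the dot.

Emit:
servo_tool --series "1 -0.423 -0.285 0 0 0 -27;1 -0.423 -0.285 0 0 0 -27;1 -0.423 -0.285 0 0 0 -27;1 -0.423 -0.285 0 0 0 -27;1 -0.423 -0.285 0 0 0 -27;1 -0.423 -0.285 0 0 0 -27;1 -0.423 -0.285 0 0 0 -27;1 -0.423 -0.285 0 0 0 -27;1 -0.423 -0.285 0 0 0 -27;1 -0.423 -0.285 0 0 0 -27;1 -0.423 -0.285 0 0 0 -27;1 -0.423 -0.285 0 0 0 -27"

```text
time_s: 1.1
eef_pos: [0.4703, 0.1818, 0.2561]
eef_rot: [-0.0, -0.098, 0.995, 0.0]
wrist_force: [0.5, 1.1, -0.6]
opening: -0.005
grasp_force: 0.0
```

Emit:
servo_tool --series "1 0 0 0.03 0 0 0;1 0 0 0.06 0 0 0;1 0 0 0.09 0 0 0;1 0 0 0.11 0 0 0;1 0 0 0.11 0 0 0"

```text
time_s: 1.52
eef_pos: [0.4659, 0.1828, 0.1414]
eef_rot: [-0.005, -0.098, 0.995, -0.0]
wrist_force: [-0.9, -0.7, 0.8]
opening: 0.003
grasp_force: 0.0
```

```bash
python3 - <<'E'
from h import *
from scipy.spatial.transform import Rotation as Ro
o=ctrl.get_obs(); c=ctrl.camera("wrist"); save(c,"pics/w1.png"); print(o["time_s"],o["eef_pos"],o["eef_rot"],o["wrist_force"])
T=np.eye(4); w=o["eef_rot"]; T[:3,:3]=Ro.from_quat([*w[1:],w[0]]).as_matrix(); T[:3,3]=o["eef_pos"]; T=T@np.array(c["T_tool_cam"])
s=c["img"].astype(int); bl=((s[...,2]-s[...,0]>40)&(s[...,2]>90)).astype(np.uint8)
n,l,st,ce=cv2.connectedComponentsWithStats(bl)
for j in range(1,n):
    if st[j,4]>30: print(st[j],ce[j],toplane(c,[ce[j]],.03,T))
np.savez("w1.npz",T=T,**c)
E
```

```text
1.5167 [0.46586999 0.18284289 0.14135934] [-4.76459286e-03 -9.77432604e-02  9.95200242e-01 -1.79387616e-04] [-0.85121657 -0.74474549  0.84338721]
[ 101    0   96   91 4650] [143.10086022  50.06430108] [[0.35810273 0.05116789 0.03      ]]
[ 227   26   84   46 2869] [267.12234228  47.78877658] [[0.34347578 0.12832641 0.03      ]]
[283 262  13  13 119] [289.05042017 267.97478992] [[0.48435988 0.166629   0.03      ]]
[118 312  26   2  52] [130.5 312.5] [[0.54553037 0.05126664 0.03      ]]
[  19  314  233   94 7142] [ 98.97605713 350.84640157] [[0.5874703  0.02514166 0.03      ]]
[199 383  25  22 169] [210.37869822 392.90532544] [[0.60905112 0.12027294 0.03      ]]
```

View pics/w1.png

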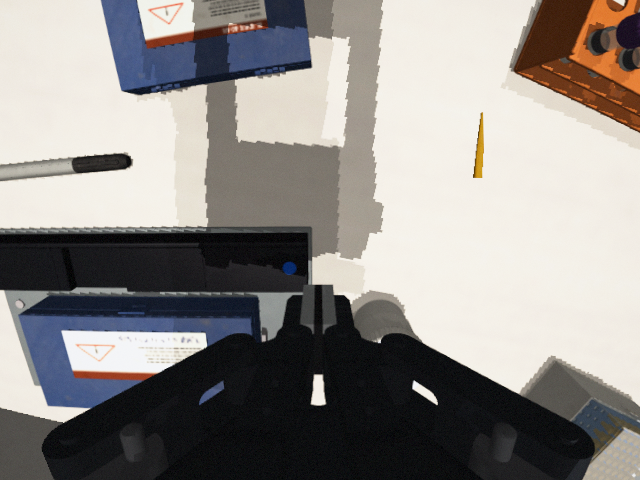

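The wrist view shows the dot at (289,268) and the edge running level in the image, so the tool's y axis is along it. The dot comes out at about (0.485, 0.166).

Emit:
servo_tool --series "1 -0.008 -0.01 0.02 0 0 0;1 -0.016 -0.021 0.04 0 0 0;1 -0.016 -0.021 0.06 0 0 0;1 -0.016 -0.021 0.073 0 0 0;1 -0.016 -0.021 0.073 0 0 0;1 -0.016 -0.021 0.073 0 0 0;1 -0.016 -0.021 0.073 0 0 0"

```text
time_s: 2.15
eef_pos: [0.4907, 0.1665, 0.0752]
eef_rot: [0.001, -0.098, 0.995, -0.0]
wrist_force: [-0.2, -0.2, -0.4]
opening: -0.001
grasp_force: 0.0
```

Emit:
servo_tool --series "1 0.005 0 0.005 0 0 0;1 0.005 0 0.01 0 0 0;1 0.005 0 0.014 0 0 0;1 0.005 0 0.017 0 0 0;1 0.005 0 0.017 0 0 0;1 0.005 0 0.017 0 0 0"

```text
time_s: 2.65
eef_pos: [0.4842, 0.1652, 0.0561]
eef_rot: [-0.0, -0.098, 0.995, 0.0]
wrist_force: [0.4, 0.9, -0.1]
opening: 0.002
grasp_force: 0.0
```

Emit:
servo_tool --series "1 0 0 0.0005 0 0 0;1 0 0 0.001 0 0 0;1 0 0 0.001 0 0 0;1 0 0 0.001 0 0 0"

```text
time_s: 2.98
eef_pos: [0.4845, 0.1652, 0.0554]
eef_rot: [0.0, -0.098, 0.995, 0.0]
wrist_force: [-0.0, 0.2, -0.8]
opening: 0.002
grasp_force: 0.0
```

Emit:
servo_tool --series "1 0 0 0.0005 0 0 0;1 0 0 0.001 0 0 0;1 0 0 0.001 0 0 0;1 0 0 0.001 0 0 0"

```text
time_s: 3.32
eef_pos: [0.4846, 0.1652, 0.0551]
eef_rot: [0.0, -0.098, 0.995, -0.0]
wrist_force: [-3.1, -0.8, 6.8]
opening: 0.001
grasp_force: 3.7
```

Contact at the dot with 7 N. Now I slide along the edge towards -y.

Emit:
servo_tool --series "1 0 -0.004 0 0 0 0;1 0 -0.008 0 0 0 0;1 0 -0.012 0 0 0 0;1 0 -0.016 0 0 0 0;1 0 -0.02 0 0 0 0;1 0 -0.024 0 0 0 0;1 0 -0.028 0 0 0 0;1 0 -0.032 0 0 0 0;1 0 -0.036 0 0 0 0;1 0 -0.04 0 0 0 0;1 0 -0.04 0 0 0 0"

```text
time_s: 4.23
eef_pos: [0.4931, 0.1258, 0.0551]
eef_rot: [0.001, -0.098, 0.995, 0.0]
wrist_force: [-0.7, 0.3, 4.0]
opening: -0.0
grasp_force: 2.6
```

Emit:
servo_tool --series "1 0 -0.003 0.0002 0 0 0;1 0 -0.006 0.0003 0 0 0;1 0 -0.009 0.0003 0 0 0;1 0 -0.012 0.0003 0 0 0;1 0 -0.015 0.0004 0 0 0;1 0 -0.018 0.0004 0 0 0;1 0 -0.021 0.0005 0 0 0;1 0 -0.024 0.0005 0 0 0;1 0 -0.024 0.0005 0 0 0"

```text
time_s: 4.98
eef_pos: [0.498, 0.1029, 0.055]
eef_rot: [0.001, -0.098, 0.995, 0.001]
wrist_force: [-1.4, 4.5, 9.0]
opening: 0.004
grasp_force: 4.4
```

Emit:
servo_tool --series "1 0 -0.002 0 0 0 0;1 0 -0.004 0 0 0 0;1 0 -0.006 0 0 0 0;1 0 -0.008 0 0 0 0;1 0 -0.010 0 0 0 0;1 0 -0.012 0 0 0 0;1 0 -0.014 0 0 0 0;1 0 -0.014 0 0 0 0"

```text
time_s: 5.65
eef_pos: [0.5005, 0.0891, 0.0548]
eef_rot: [0.001, -0.098, 0.995, 0.0]
wrist_force: [-0.7, 2.7, 7.2]
opening: 0.0
grasp_force: 3.6
```

Emit:
servo_tool --series "1 0 -0.002 0 0 0 0;1 0 -0.004 0 0 0 0;1 0 -0.006 0 0 0 0;1 0 -0.008 0 0 0 0;1 0 -0.010 0 0 0 0;1 0 -0.012 0 0 0 0;1 0 -0.012 0 0 0 0"

```text
time_s: 6.23
eef_pos: [0.5028, 0.0773, 0.0547]
eef_rot: [0.001, -0.098, 0.995, 0.0]
wrist_force: [-1.4, 4.1, 6.7]
opening: -0.002
grasp_force: 3.7
```

Emit:
servo_tool --series "1 0 -0.002 0 0 0 0;1 0 -0.004 0 0 0 0;1 0 -0.006 0 0 0 0;1 0 -0.008 0 0 0 0;1 0 -0.010 0 0 0 0;1 0 -0.012 0 0 0 0;1 0 -0.012 0 0 0 0"

```text
time_s: 6.82
eef_pos: [0.5051, 0.0656, 0.0548]
eef_rot: [0.001, -0.098, 0.995, 0.0]
wrist_force: [-0.5, 3.9, 7.8]
opening: 0.001
grasp_force: 3.8
```

Emit:
servo_tool --series "1 0 -0.002 0 0 0 0;1 0 -0.004 0 0 0 0;1 0 -0.006 0 0 0 0;1 0 -0.008 0 0 0 0;1 0 -0.010 0 0 0 0;1 0 -0.012 0 0 0 0;1 0 -0.012 0 0 0 0"

```text
time_s: 7.4
eef_pos: [0.5074, 0.0538, 0.0547]
eef_rot: [0.001, -0.098, 0.995, 0.0]
wrist_force: [-1.3, 3.4, 8.2]
opening: -0.004
grasp_force: 3.8
```

Emit:
servo_tool --series "1 0 -0.002 0 0 0 0;1 0 -0.004 0 0 0 0;1 0 -0.006 0 0 0 0;1 0 -0.008 0 0 0 0;1 0 -0.010 0 0 0 0;1 0 -0.012 0 0 0 0;1 0 -0.012 0 0 0 0"

```text
time_s: 7.98
eef_pos: [0.5098, 0.042, 0.0548]
eef_rot: [0.001, -0.098, 0.995, 0.0]
wrist_force: [-1.5, 3.9, 6.9]
opening: 0.004
grasp_force: 3.8
```

Emit:
servo_tool --series "1 0 -0.002 0 0 0 0;1 0 -0.004 0 0 0 0;1 0 -0.006 0 0 0 0;1 0 -0.008 0 0 0 0;1 0 -0.010 0 0 0 0;1 0 -0.012 0 0 0 0;1 0 -0.012 0 0 0 0"

```text
time_s: 8.57
eef_pos: [0.5112, 0.0294, 0.0536]
eef_rot: [-0.0, -0.098, 0.995, -0.0]
wrist_force: [0.1, 0.7, 1.3]
opening: -0.004
grasp_force: 0.0
```

The tip dropped 1.2 mm and the force fell to zero at dock y of about -16 mm, so this is the notch's +y end. Next I centre the tip in the notch and press.

Emit:
servo_tool --series "1 -0.001 -0.003 0 0 0 0;1 -0.002 -0.006 0 0 0 0;1 -0.002 -0.009 0 0 0 0;1 -0.002 -0.011 0 0 0 0;1 -0.002 -0.011 0.001 0 0 0;1 -0.002 -0.011 0.002 0 0 0;1 -0.002 -0.011 0.003 0 0 0;1 -0.002 -0.011 0.003 0 0 0"

```text
time_s: 9.23
eef_pos: [0.5152, 0.0196, 0.0505]
eef_rot: [-0.0, -0.098, 0.995, 0.0]
wrist_force: [-0.2, -1.1, -0.7]
opening: 0.002
grasp_force: 0.0
```

No lateral contact. Pressing down now.

Emit:
servo_tool --series "1 0 0 0.001 0 0 0;1 0 0 0.002 0 0 0;1 0 0 0.003 0 0 0;1 0 0 0.004 0 0 0;1 0 0 0.005 0 0 0;1 0 0 0.006 0 0 0;1 0 0 0.007 0 0 0;1 0 0 0.008 0 0 0;1 0 0 0.009 0 0 0;1 0 0 0.01 0 0 0;1 0 0 0.01 0 0 0"

```text
time_s: 10.15
eef_pos: [0.5154, 0.0196, 0.041]
eef_rot: [-0.0, -0.098, 0.995, 0.0]
wrist_force: [-2.0, 0.7, 5.9]
opening: -0.0
grasp_force: 2.8
```

Emit:
servo_tool --series "1 0 0 0.0005 0 0 0;1 0 0 0.001 0 0 0;1 0 0 0.0015 0 0 0;1 0 0 0.0015 0 0 0;1 0 0 0.0015 0 0 0"

```text
time_s: 10.57
eef_pos: [0.5156, 0.0195, 0.0409]
eef_rot: [-0.0, -0.098, 0.995, -0.0]
wrist_force: [-8.1, 1.2, 19.5]
opening: -0.002
grasp_force: 10.2
```

It's on the hard stop: 20 N and no further travel. Withdrawing straight up.

Emit:
servo_tool --series "1 0 0 -0.003 0 0 0;1 0 0 -0.008 0 0 0;1 0 0 -0.016 0 0 0;1 0 0 -0.03 0 0 0;1 0 0 -0.05 0 0 0;1 0 0 -0.075 0 0 0;1 0 0 -0.1 0 0 0;1 0 0 -0.13 0 0 0;1 0.02 0 -0.16 0 0 0;1 0.05 0 -0.18 0 0 0;1 0.08 0 -0.2 0 0 0;1 0.08 0 -0.2 0 0 0"

```text
time_s: 11.57
eef_pos: [0.4354, 0.0034, 0.2436]
eef_rot: [0.003, -0.098, 0.995, -0.001]
wrist_force: [0.9, 0.7, -0.5]
opening: 0.002
grasp_force: 0.0
```

```bash
python3 - <<'E'
from h import *
c=ctrl.camera("side"); cv2.imwrite("pics/s2.png",cv2.resize(c["img"][150:350,230:470,::-1],None,fx=3,fy=3)); o=ctrl.get_obs(); print(o["time_s"],o["eef_pos"],o["wrist_force"])
E
```

```text
11.6167 [0.43687063 0.00342451 0.24213562] [ 0.86148539 -0.22353668 -0.48688347]
```

View pics/s2.png

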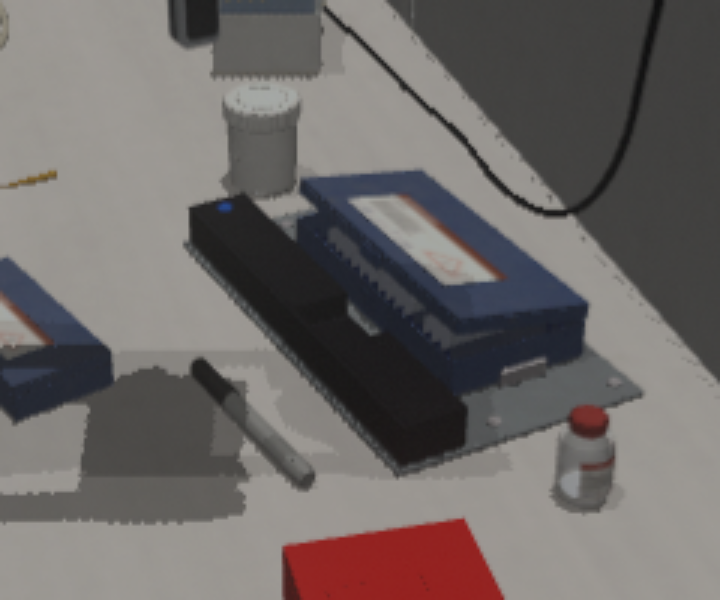

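The lid stands ajar (crop (450,240)), the key is down in the notch near (355,310), and the jar, dropper and marker are undisturbed.

```bash
python3 -c "
from bench import ctrl; print(ctrl.hand_in())"
```

```text
the job is handed in; nothing more can be done
None
```

The job is done and handed in: I felt along the edge from the blue dot, found the notch and pressed its key to the stop; the lid is ajar, the jar, dropper and marker are undisturbed, and the hand is clear.

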